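# Turn the cheese carousel to bring the pear-shaped cheese behind its price tag

## Task

With the fingertips, gently push the pegs on the rim of the revolving cheese board to turn it, until the small pear-shaped cheese on the board stands squarely behind the price tag at the front of the stand, and leave it at rest there. Do not grip or squeeze anything, do not touch any of the cheeses, and leave the cheeses round the stand where they are.

Things in the scene. Friction and masses are not known exactly. Their poses are not given: they have to be found in the camera images.
- carousel: Revolving cheese stand. Origin on the deck on the turning axis; z up; its own -x points to its front. Fixed dark foot, 210 mm across, with a 70 mm wide, 10 mm high tongue at the front, ending 210 mm from the axis. On it turns a round light wooden board, 294 mm across, underside 20 mm and top 38 mm above the deck, with six upright pegs near its rim.
- board (a joint): Angle of the board on the foot, rad, counterclockwise from above positive, free either way within +-12. At 0 the first peg lies along the carousel's +x (away from its front); the six pegs are 60 degrees apart. Dry friction: about 1.5 N sideways on a peg turns it, and it stops soon after the push ends.
- board_peg0 (a point): The first peg, at its axis, 67 mm above the deck. All six are dark wood, round, 16 mm thick (19 mm at the head), 132 mm from the turning axis, 60 degrees apart, and rise from the board's top to 96 mm above the deck. Turns with the board.
- carousel_tag: Price tag, a fixed upright card 58 mm wide on the tongue, 190 mm in front of the turning axis; its top is 56 mm above the deck. Origin at the centre of its underside.
- pear_cheese: The cheese to bring to the front: small, pear-shaped with a knob at its narrow top, 58 mm across, 73 mm tall, standing loose on the board about 66 mm from the axis (its top 111 mm above the deck). Origin at the centre of its underside, z up. It rides round with the board by friction.
- ball_cheese: Ball-shaped cheese, 61 mm across and 56 mm tall, loose on the board about 66 mm from the axis. Origin at the centre of its underside.
- wedge_slice: Flat wedge of cheese, 67 x 77 x 30 mm, loose on the board about 66 mm from the axis. Origin at the centre of its underside.
- small_block: Small rectangular block, 45 x 63 x 22 mm, loose on the board about 66 mm from the axis. Origin at the centre of its underside.
- chili_wedge: Cut wedge of cheese, 98 x 101 x 62 mm, stands on the deck beside the carousel; to be left alone. Origin under it, z up.
- little_wheel: Small white wheel, 101 x 97 x 46 mm, stands on the deck beside the carousel; to be left alone. Origin under it, z up.
- dark_block: Block with a dark rind, 109 x 140 x 63 mm, stands on the deck beside the carousel; to be left alone. Origin under it, z up.
- wax_piece: Wax-dipped wedge, 137 x 141 x 56 mm, stands on the deck beside the carousel; to be left alone. Origin under it, z up.
- white_slab: Flat white slab, 104 x 144 x 39 mm, stands on the deck beside the carousel; to be left alone. Origin under it, z up.

How it is judged (in metres and radians):
At the end, for the whole second after the job is handed in: The pear-shaped cheese stands upright on the board on the price tag's side of the axis, more than 40 mm in front of the axis and within 14 mm either side of the line from the axis to the tag; the other three cheeses are still on the board, within 100 mm of the axis; board and cheeses are at rest (y of pear_cheese in the frame of carousel between -0.014 and 0.014 m and x of pear_cheese in the frame of carousel below -0.04 m and velocity of joint board between -0.05 and 0.05 rad/s and angle between pear_cheese's own z axis and vertical below 0.2 rad and horizontal distance between each of pear_cheese, ball_cheese, wedge_slice, small_block and carousel below 0.1 m and height (world z) of pear_cheese between 0.03 and 0.05 m and linear speed of each of pear_cheese, ball_cheese, wedge_slice, small_block below 0.02 m/s and height (world z) of ball_cheese between 0.03 and 0.05 m and height (world z) of wedge_slice between 0.03 and 0.05 m and height (world z) of small_block between 0.03 and 0.05 m); the robot touches nothing.
It fails at once if the robot touches one of the cheeses on the board (contact force between any of the arm, the fingers and pear_cheese above 0.5 N or contact force between any of the arm, the fingers and ball_cheese above 0.5 N or contact force between any of the arm, the fingers and wedge_slice above 0.5 N or contact force between any of the arm, the fingers and small_block above 0.5 N).
It fails at once if a cheese is lifted off the board or carried (height (world z) of any of pear_cheese, ball_cheese, wedge_slice, small_block above 0.065 m).
It fails at once if the carousel is pushed or squeezed with more than 20 N (contact force between the fingers and carousel above 20 N).
It fails at once if a cheese on the deck is moved by more than 15 mm (distance of any of chili_wedge, little_wheel, dark_block, wax_piece, white_slab from where it was at the start of the episode above 0.015 m).
It also fails if it takes over 58 s, if anything falls off the work surface, if the arm or the gripper's body presses on something with over 40 N, if the wrist force passes 120 N, or if a joint passes its speed limit or range.

## Robot

A 6-joint arm with a two-finger parallel gripper is mounted at the origin on a cart in front of the work surface, level with it; the furniture and walls round the work are solid. World frame = base frame: x ahead of the robot, y to its left, z up, the work surface at z = 0. Lengths are in m, angles in degrees, forces in N, time in s.
With the tool pointing down it reaches from about 0.4 to 0.825 m from the base axis. Payload 7 kg.
Tool frame: the origin (TCP) lies at the very end of the fingers, on their centre line; the grasp point (between the pads) lies 19 mm behind it (r.hold_point_z is the distance from the TCP to the grasp point, in m); z points along the fingers, y is the direction in which the jaws open and shut (so a half turn about z gives the same grasp; the last joint's range is limited). The gripper opens to 88 mm and grips with 3 to 60 N. Pads are 19 mm wide; open, the fingers measure 130 mm over their backs; the gripper's body (78 mm by 193 mm) begins 47 mm behind the grasp point.
Start: joints at [92.882, 20.546, 0.682, 0, -70.136, -16.507], TCP at [0.159, 0.656, 0.227] pointing down, gripper open.
Joint ranges: [-176.03, 176.03], [-82.01, 121.73], [-58.28, 71.71], [-173.87, 95.51], [-174.79, -0.11], [-173.66, 173.66]. Speed limits (degrees/s): [136.94, 136.94, 172.46, 180, 180, 180].

## Interface

Orientations are given as [roll, pitch, yaw] about the fixed x, y, z axes, in that order (R = Rz(yaw) Ry(pitch) Rx(roll)).
In Python, from plant import r gives the robot as it stands. The module is installed in compiled form; this text tells all that it offers.
- The arm moves only by the shell command python3 -m inch 'ROWS' [FORCE]. ROWS is text: rows parted by semicolons, each of 7 numbers parted by spaces: the shift along the tool's x, y, z in m, then the turn, a rotation vector about the tool's x, y, z in rad, then the opening, from 0 (shut) to 1 (fully open). In form: tx ty tz ax ay az jaw; .... A call has 1 to 20 rows; each row shifts and turns the commanded pose from where the row before left it, along the tool's axes as they then stand; what a row does not reach is not made up. A row lasts 1/12 s, in which the tool goes at most 41.7 mm and 7.16 degrees, less where a joint would pass 70% of its speed; a pose out of reach is approached as far as the arm can. A call with a gripper value outside its range is refused whole. The fingers move at their own pace and stop on an object; FORCE is the grip in N (left out, the last holds). Time passes only in rows, so rows that do not move let the fingers close. It gives the time, the measured TCP pose, the force and the opening at its end, in the units of the state.
- r.get_state(): the state, without advancing time (a new reading comes with each control period).
- r.capture(name): name is "scene" or "top" or "wrist"; returns the picture (480x640x3 uint8, red, green, blue); there is no depth.
- r.camera_params(name): a dict with "vfov" (degrees; the focal length in pixels is half the picture's height over the tangent of half this angle, whatever the lens; pixels are square), "cx", "cy" (the principal point, pixels), "R" (3x3) and "t" (3): a world point X has camera coordinates R X + t. Camera axes: x right, y down, z forward; pixel columns grow to the right and rows downward; lengths in m; the calibration is good to about 2 mm. A picture is of the moment at which its call begins: read the wrist's pose just before it. camera_params takes no time and is no camera call; for the wrist camera it gives the pose at the moment of the call.
- r.close_job(): hands the job in, once; it reports no verdict.
Trained networks look in the newest picture that a camera, given by its name, has taken for a name from the list of things; names that differ only in an ending like _2 or _b are one class to them, and where a whole thing is asked for, a point or a joint stands for the part that bears it (a point fixed in the world has none). Each returns a list of dicts, best first, with "p" (0 to 1); they miss things now and then, are a little off and sometimes report something else, mostly with a low value. They report only what shows in the picture. A call takes as long as a camera call.
- r.recognise(target, camera): "xy" ([column, row] in pixels, amid what is visible of it).
The state is a dict: "time_s": time; "joints": joint angles; "qd": joint speeds; "joint_torque": joint torques, N m; "tcp_pos": TCP position; "eef_rot": TCP orientation; "contact_force": force on the tool from outside, world axes, zero at the start; "moment": the same for the moment, N m; "gripper_width": finger opening in m.
Only numpy, scipy, OpenCV 4.12 (cv2) and the standard library are available. Lean on these libraries where they do the work, as an engineer would, in place of code of your own. Each camera call takes 0.05 s, during which the arm holds its last target.

## Working session

There is one attempt and no reset: what is moved stays moved. The work goes in short steps, Python scripts to look and compute and a shell command to move; the robot and the scene stay as the last step left them, time stands still between calls to the robot, and variables do not carry over. Pictures are saved under pics/ and viewed, and the job is handed in when it is done.

```bash
mkdir -p pics; cat > h.py <<'E'
import numpy as np, cv2
from plant import r
def snap(cam,fn):
    p=r.camera_params(cam); im=r.capture(cam); cv2.imwrite('pics/'+fn,im[:,:,::-1]); return im,p
def ray(p,xy):
    f=240/np.tan(np.radians(p['vfov'])/2); R=np.array(p['R']);t=np.array(p['t'])
    d=R.T@np.array([(xy[0]-p['cx'])/f,(xy[1]-p['cy'])/f,1]); return -R.T@t,d
def atz(p,xy,z):
    o,d=ray(p,xy); return o+d*(z-o[2])/d[2]
def proj(p,X):
    f=240/np.tan(np.radians(p['vfov'])/2); c=np.array(p['R'])@np.array(X)+np.array(p['t'])
    return c[0]/c[2]*f+p['cx'],c[1]/c[2]*f+p['cy']
E
python3 - <<'E'
from h import *
import pickle
print(r.get_state())
for c in ['scene','top','wrist']:
    im,p=snap(c,c+'0.png'); print(c,p)
    if c!='wrist' :
        for n,z in [('carousel',.03),('carousel_tag',.03),('pear_cheese',.07),('board_peg0',.067),('ball_cheese',.066),('wedge_slice',.053),('small_block',.05),('chili_wedge',.03),('little_wheel',.02),('dark_block',.03),('wax_piece',.03),('white_slab',.02)]:
            print(n,[(np.round(d['xy']),round(d['p'],2),atz(p,d['xy'],z).round(3)) for d in r.recognise(n,c)][:8])
print(r.get_state()['time_s'])
E
```

```text
{'time_s': 0.0, 'joints': array([ 9.28792678e+01,  2.05912516e+01,  6.32110808e-01, -2.04043777e-02,
       -7.01348115e+01, -1.65089098e+01]), 'qd': array([ 0.03424659, -0.00344558, -0.0519079 , -0.00433525, -0.03726304,
        0.08212781]), 'joint_torque': array([ 7.39320203e-04, -5.82710016e+01,  2.93051237e+01,  6.99691191e+00,
        6.98405929e-03, -1.50035248e-04]), 'tcp_pos': array([0.158947  , 0.65550487, 0.22561123]), 'eef_rot': array([ 1.79904470e+02, -8.31002190e-03, -1.36365844e+01]), 'contact_force': array([-0.33834575,  0.48975453, -0.17480892]), 'moment': array([-0.02365062, -0.04236073,  0.05169466]), 'gripper_width': 0.0878770621043921}
scene {'vfov': 42.34672311198423, 'cx': 326.9496352400645, 'cy': 246.73782003995447, 'R': array([[ 0.81336802, -0.5815529 ,  0.01512244],
       [-0.30430341, -0.44747027, -0.84093388],
       [ 0.49581438,  0.67938692, -0.54092654]]), 't': array([-0.4500855 ,  0.22238737,  1.04444667])}
carousel [(array([305., 267.]), 0.61, array([0.502, 0.006, 0.03 ]))]
carousel_tag [(array([237., 275.]), 0.82, array([0.373, 0.061, 0.03 ]))]
pear
[... 1762 characters left out ...]
83, 0.03 ]))]
little_wheel [(array([194., 155.]), 0.93, array([0.693, 0.27 , 0.02 ]))]
dark_block [(array([457., 272.]), 0.59, array([ 0.496, -0.329,  0.03 ]))]
wax_piece [(array([458., 334.]), 0.93, array([ 0.365, -0.34 ,  0.03 ]))]
white_slab [(array([476., 208.]), 0.64, array([ 0.644, -0.364,  0.02 ])), (array([318., 241.]), 0.48, array([ 0.531, -0.027,  0.02 ]))]
wrist {'vfov': 60.857768924940096, 'cx': 321.0901055661083, 'cy': 236.43503529757137, 'R': array([[-2.36399012e-01, -9.71656049e-01,  1.69721180e-04],
       [-9.32148257e-01,  2.26836260e-01,  2.82214347e-01],
       [-2.74253777e-01,  6.65569875e-02, -9.59351361e-01]]), 't': array([ 0.67384944, -0.03521897,  0.39105252])}
1.35
```

View pics/top0.png

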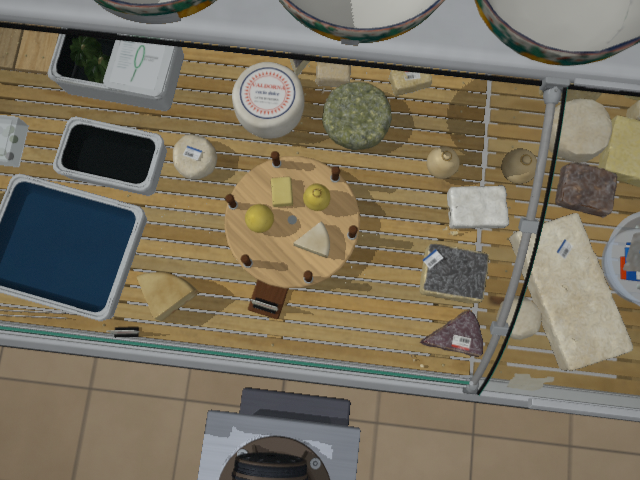

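View pics/scene0.png

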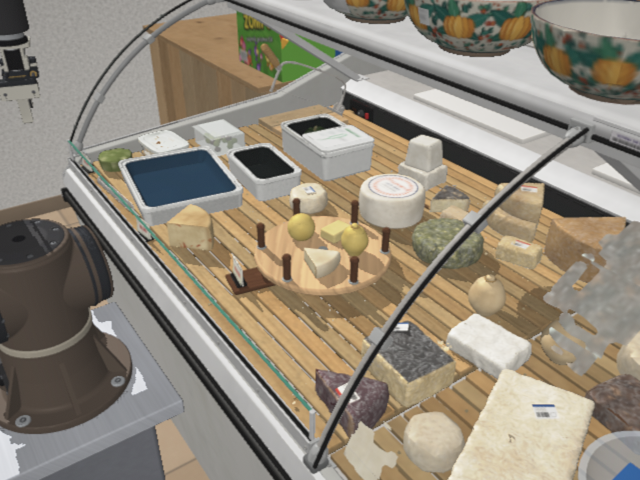

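The top view shows the board centred near px (291,220). The peg heads are near (276,157), (336,170), (353,231), (308,275), (246,260) and (230,199), the pear is at (317,195) and the tag at (265,303). I'll refine these positions next.

```bash
python3 - <<'E'
import cv2
a=cv2.imread('pics/top0.png')[140:320,200:400]; cv2.imwrite('pics/ctop.png',cv2.resize(a,None,fx=3.33,fy=3.33,interpolation=cv2.INTER_CUBIC))
a=cv2.imread('pics/scene0.png')[160:310,215:465]; cv2.imwrite('pics/cscene.png',cv2.resize(a,None,fx=3.2,fy=3.2,interpolation=cv2.INTER_CUBIC))
E
```

```text
(no output)
```

View pics/ctop.png

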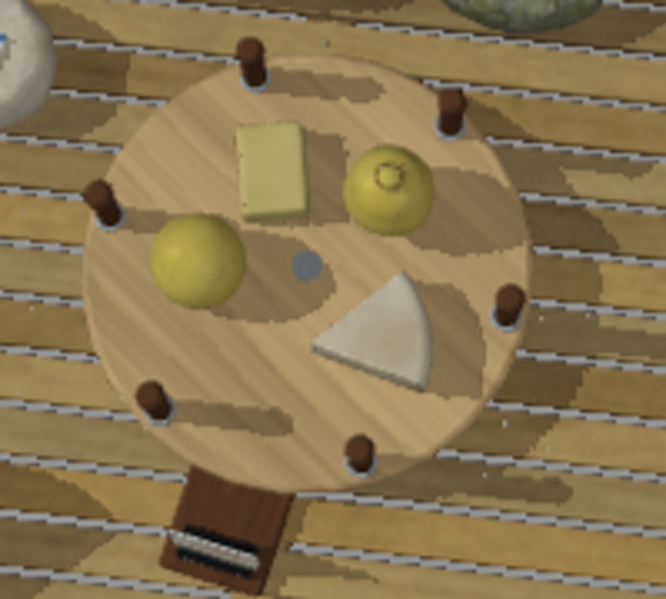

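View pics/cscene.png

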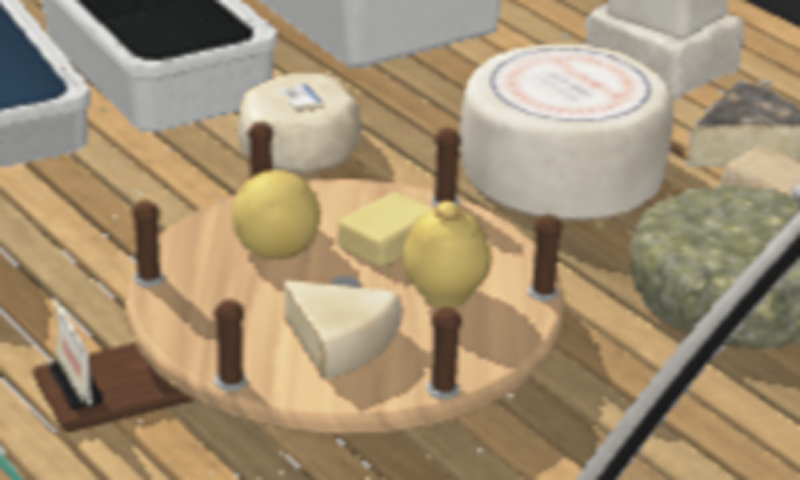

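```bash
cat > m.py <<'E'
from h import *
p=r.camera_params('top'); s=3.33
f=lambda a,z:atz(p,[200+a[0]/s,140+a[1]/s],z)[:2]
B=[f(a,.038) for a in [(255,84),(450,132),(507,321),(360,470),(158,418),(111,218)]]
H=[f(a,.09) for a in [(249,46),(452,97),(513,293),(361,444),(150,390),(99,190)]]
for L in (B,H):
    L=np.array(L); 
    A=np.c_[2*L,np.ones(6)]; x=np.linalg.lstsq(A,(L**2).sum(1),rcond=None)[0]; c=x[:2]
    print(c.round(4),np.hypot(*(L-c).T).round(3),np.degrees(np.arctan2(*(L-c).T[::-1])).round(1), L.mean(0).round(4))
print('hub',f((307,265),.04))
t=(f((172,533),.056)+f((258,567),.056))/2; print('tag',t, np.degrees(np.arctan2(*(t-c)[::-1])),np.hypot(*(t-c)))
k=f((389,176),.108); print('pear',k,np.degrees(np.arctan2(*(k-c)[::-1])),np.hypot(*(k-c)))
k=f((389,190),.07); print('pear',k,np.degrees(np.arctan2(*(k-c)[::-1])),np.hypot(*(k-c)))
# neighbours heights: triangulate big wheel and green top
ps=r.camera_params('scene')
for n,z in [('calib',.08),('calib',.1),('green',.08)]:
    pass
def tri(a,b):
    o1,d1=ray(p,a);o2,d2=ray(ps,b); M=np.c_[d1,-d2]; x=np.linalg.lstsq(M,o2-o1,rcond=None)[0]
    return ((o1+x[0]*d1+o2+x[1]*d2)/2).round(3), np.linalg.norm(o1+x[0]*d1-o2-x[1]*d2).round(4)
print('calibra',tri((268,91),(215+570/3.2,160+85/3.2)))
print('green',tri((356,112),(447,238)))
print('lw',tri((194,153),(215+300/3.2,160+93/3.2)))
E
python3 m.py
```

```text
[0.5615 0.0315] [0.133 0.133 0.133 0.133 0.133 0.132] [  22.   -37.7  -97.2 -158.2  141.9   80.5] [0.5624 0.0316]
[0.5691 0.032 ] [0.133 0.132 0.133 0.132 0.132 0.132] [  22.5  -37.9  -97.7 -157.8  141.7   82.2] [0.5692 0.0322]
hub [0.56632006 0.03194667]
tag [0.37612465 0.06489341] 170.32759830768683 0.1957987879920783
pear [ 0.61173475 -0.01586481] -48.33208515920129 0.06407026632032906
pear [ 0.61372081 -0.0157102 ] -46.939887943804685 0.06529440246713478
calibra (array([0.838, 0.12 , 0.072]), np.float64(0.0053))
green (array([ 0.831, -0.078,  0.029]), np.float64(0.0051))
lw (array([0.687, 0.264, 0.046]), np.float64(0.003))
```

```bash
cat >> m.py <<'E'
print('--rod')
print('Rbottom',tri((474,384),(317,460)))
print('Rtop',tri((553,92),(583,132)))
for v in [(75,148),(100,80),(150,35),(210,0)]:
    o,d=ray(ps,v)
    print(v,[ (o+d*(y-o[1])/d[1]).round(3) for y in (.6,.7,.8,.9)])
# line: left rod bottom at x of right bottom
for z in (0.0,.05,.1,.2):print('teal L',z,atz(p,(5,327),z).round(3),atz(p,(470,383),z).round(3), 'scene',atz(ps,(78,152),z).round(3),atz(ps,(310,405),z).round(3))
for z in (.2,.3,.4,.5,.6):print('shelf',z,atz(p,(5,30),z).round(3),atz(p,(300,57),z).round(3), 'scene',atz(ps,(400,60),z).round(3))
E
python3 m.py | sed -n '/--rod/,$p'
```

```text
--rod
Rbottom (array([ 0.264, -0.386,  0.001]), np.float64(0.0078))
Rtop (array([ 0.739, -0.384,  0.404]), np.float64(0.0085))
(75, 148) [array([0.234, 0.6  , 0.143]), array([0.256, 0.7  , 0.101]), array([0.278, 0.8  , 0.059]), array([0.299, 0.9  , 0.017])]
(100, 80) [array([0.322, 0.6  , 0.294]), array([0.35 , 0.7  , 0.262]), array([0.378, 0.8  , 0.23 ]), array([0.405, 0.9  , 0.199])]
(150, 35) [array([0.458, 0.6  , 0.379]), array([0.495, 0.7  , 0.353]), array([0.531, 0.8  , 0.327]), array([0.568, 0.9  , 0.301])]
(210, 0) [array([0.621, 0.6  , 0.441]), array([0.669, 0.7  , 0.419]), array([0.717, 0.8  , 0.398]), array([0.765, 0.9  , 0.376])]
teal L 0.0 [0.272 0.612 0.   ] [ 0.269 -0.379  0.   ] scene [0.307 0.908 0.   ] [ 0.313 -0.289  0.   ]
teal L 0.05 [0.272 0.586 0.05 ] [ 0.269 -0.367  0.05 ] scene [0.281 0.791 0.05 ] [ 0.287 -0.327  0.05 ]
teal L 0.1 [0.271 0.561 0.1  ] [ 0.269 -0.354  0.1  ] scene [0.255 0.673 0.1  ] [ 0.261 -0.366  0.1  ]
teal L 0.2 [0.271 0.509 0.2  ] [ 0.268 -0.329  0.2  ] scene [0.204 0.439 0.2  ] [ 0.208 -0.442  0.2  ]
shelf 0.2 [0.849 0.64  0.2  ] [0.86  0.047 0.2  ] scene [1.253 0.587 0.2  ]
shelf 0.3 [0.795 0.576 0.3  ] [0.805 0.037 0.3  ] scene [1.013 0.326 0.3  ]
shelf 0.4 [0.742 0.513 0.4  ] [0.75  0.028 0.4  ] scene [0.774 0.065 0.4  ]
shelf 0.5 [0.688 0.449 0.5  ] [0.696 0.019 0.5  ] scene [ 0.535 -0.196  0.5  ]
shelf 0.6 [0.634 0.385 0.6  ] [0.641 0.01  0.6  ] scene [ 0.296 -0.457  0.6  ]
```

View pics/wrist0.png

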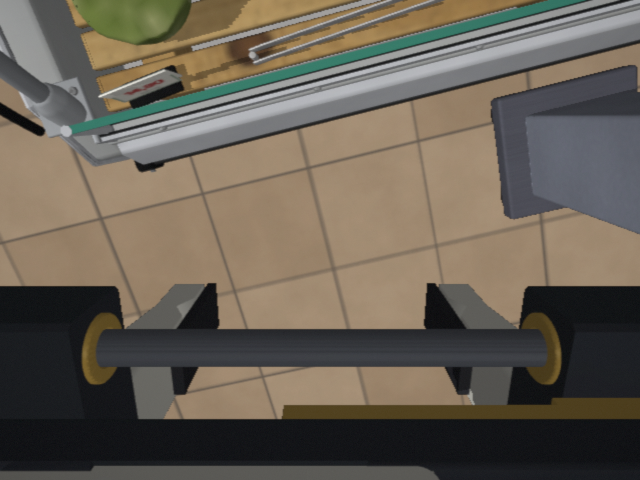

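The wrist view shows the glass lip at x≈0.27 and the left rod near y≈0.9. The right rod is near y≈-0.385 and the shelf is at z≈0.4, x≥0.74, so a straight path at z≈0.227 is clear. I'll close the fingers and approach.

```bash
python3 -m inch '0.01 0.011 0 0 0 0 0;0.02 0.021 0 0 0 0 0;0.025 0.027 0 0 0 0 0;0.025 0.027 0 0 0 0 0;0.025 0.027 0 0 0 0 0;0.025 0.027 0 0 0 0 0;0.025 0.027 0 0 0 0 0;0.025 0.027 0 0 0 0 0;0.025 0.027 0 0 0 0 0;0.025 0.027 0 0 0 0 0;0.025 0.027 0 0 0 0 0;0.025 0.027 0 0 0 0 0;0 0 0 0 0 0 0'
```

```text
time_s: 2.43
tcp_pos: [0.3613, 0.2921, 0.2269]
eef_rot: [180.0, -0.0, -13.8]
contact_force: [-0.2, 0.6, -0.8]
gripper_width: 0.0066
```

```bash
python3 -m inch '0.015 0.016 0 0 0 0 0;0.025 0.0262 0 0 0 0 0;0.025 0.0262 0 0 0 0 0;0.025 0.0262 0 0 0 0 0;0.025 0.0262 0 0 0 0 0;0.025 0.0262 0 0 0 0 0;0.025 0.0262 0 0 0 0 0;0.025 0.0262 0 0 0 0 0;0.025 0.0262 0 0 0 0 0;0.025 0.0262 0 0 0 0 0;0.025 0.0262 0 0 0 0 0;0.025 0.0262 0 0 0 0 0;0.025 0.0262 0 0 0 0 0;0.003 0.0036 0 0 0 0 0;0 0 0 0 0 -0.104 0;0 0 0 0 0 -0.104 0;0 0 0 0 0 -0.104 0;0 0 0 0 0 -0.104 0;0 0 0 0 0 0 0'
python3 - <<'E'
from h import *
print(r.get_state()['joints'].round(1), r.get_state()['gripper_width']); snap('wrist','w1.png'); snap('top','t1.png');
E
```

```text
time_s: 4.02
tcp_pos: [0.5903, -0.1029, 0.2266]
eef_rot: [-180.0, 0.0, 10.5]
contact_force: [-0.6, -1.2, 0.4]
gripper_width: 0.0004
[  8.8  13.5  -9.3  -0.  -67.3  91.7] 0.0003969689583587599
```

View pics/w1.png

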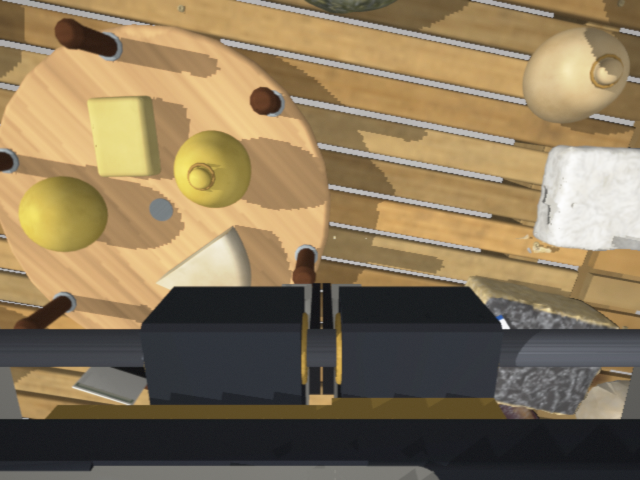

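View pics/t1.png

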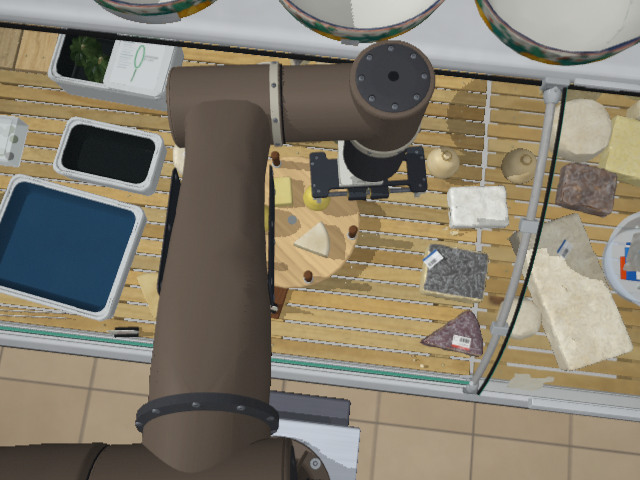

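The fingers are shut. The wrist view shows the nearest peg head at about (305,252), with the pegs at -38° and 22° at (263,100) and (72,34). I'll check the geometry from this view.

```bash
cat > m2.py <<'E'
from h import *
p=r.camera_params('wrist')
print('cam',-np.array(p['R']).T@np.array(p['t']))
for n,v,z in [('hub',(161,209),.04),('p-98 base?',(305,275),.038),('p-98',(306,250),.094),('p-38 head',(262,100),.094),('p-38 base',(272,103),.038),('p22 head',(68,34),.094),('p22 base',(110,45),.038),('pear knob',(200,176),.109)]:
    print(n,atz(p,v,z).round(4))
c=np.array([.565,.032])
for a in (22,-38,-98): print(a,c+.132*np.array([np.cos(np.radians(a)),np.sin(np.radians(a))]))
E
python3 m2.py
```

```text
cam [ 0.66601482 -0.09091742  0.3850526 ]
hub [0.5665 0.0319 0.04  ]
p-98 base? [ 0.5269 -0.1005  0.038 ]
p-98 [ 0.5693 -0.0964  0.094 ]
p-38 head [ 0.6695 -0.0497  0.094 ]
p-38 base [ 0.6693 -0.0501  0.038 ]
p22 head [0.688  0.0795 0.094 ]
p22 base [0.69   0.0801 0.038 ]
pear knob [ 0.6138 -0.0171  0.109 ]
22 [0.68738827 0.08144807]
-38 [ 0.66901742 -0.04926731]
-98 [ 0.54662915 -0.09871539]
```

```bash
python3 -m inch '0 0.005 0.02 0 0 0 0;0 0 0.03 0 0 0 0;0 0 0.03 0 0 0 0;0 0 0.03 0 0 0 0;0 0 0.025 0 0 0 0;0 0 0.016 0 0 0 0;0 0 0 0 0 0 0;0 0 0 0 0 0 0'
python3 - <<'E'
from h import *
print(r.get_state()['tcp_pos'],r.get_state()['joints'].round(1)); snap('wrist','w2.png'); snap('scene','s2.png');
E
```

```text
time_s: 4.78
tcp_pos: [0.591, -0.1079, 0.0752]
eef_rot: [180.0, 0.1, 10.1]
contact_force: [-0.1, 0.0, 1.9]
gripper_width: 0.0004
[ 0.59097776 -0.10790015  0.07519031] [  8.3  21.5 -19.6   0.  -48.9  91.8]
```

View pics/s2.png

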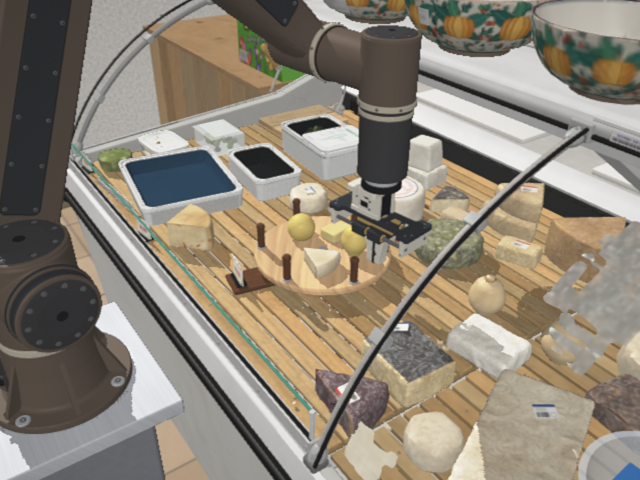

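View pics/w2.png

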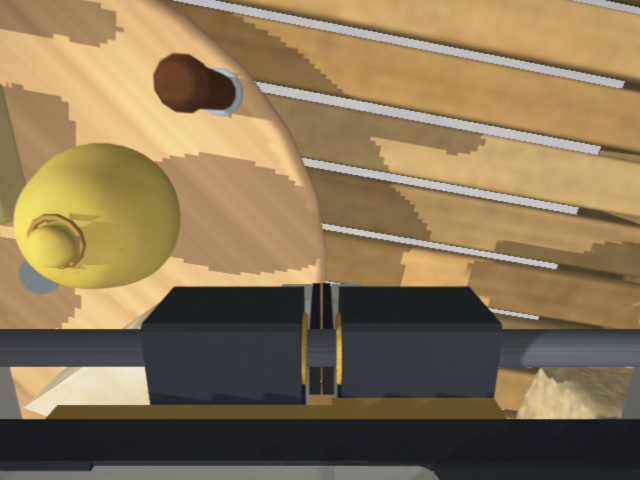

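The tool is down at z=0.075, between the pegs at -98° and -38° and clear of everything. I'll start the clockwise arc gently.

```bash
python3 -m inch '-0.005 -0.0001 0 0 0 0.035 0;-0.005 -0.0001 0 0 0 0.035 0;-0.005 -0.0001 0 0 0 0.035 0;-0.005 -0.0001 0 0 0 0.035 0;-0.005 -0.0001 0 0 0 0.035 0;-0.005 -0.0001 0 0 0 0.035 0;-0.005 -0.0001 0 0 0 0.035 0;-0.005 -0.0001 0 0 0 0.035 0;-0.005 -0.0001 0 0 0 0.035 0;-0.005 -0.0001 0 0 0 0.035 0'
python3 - <<'E'
from h import *
print(r.get_state()['contact_force']); t=r.get_state()['tcp_pos'][:2]-[.566,.032]; print(np.hypot(*t),np.degrees(np.arctan2(t[1],t[0]))); snap('top','t3.png'); snap('scene','s3.png');
E
```

```text
time_s: 5.72
tcp_pos: [0.543, -0.1079, 0.0778]
eef_rot: [-180.0, -0.2, -10.0]
contact_force: [0.3, -1.1, -0.0]
gripper_width: 0.0005
[ 0.2902178 -1.1169534 -0.0467612]
0.1418185633525411 -99.33334161681555
```

View pics/s3.png

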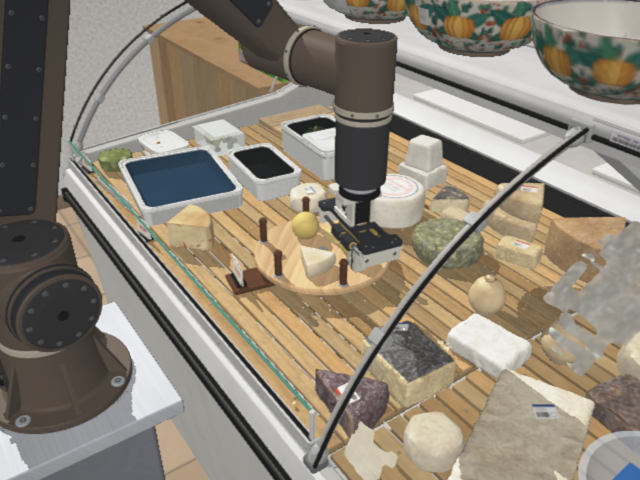

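The board turns with the push. I'll continue the arc.

```bash
python3 -m inch '-0.006 -0.0002 0 0 0 0.042 0;-0.0075 -0.0002 0 0 0 0.0524 0;-0.0099 -0.00035 0 0 0 0.0698 0;-0.0099 -0.00035 0 0 0 0.0698 0;-0.0099 -0.00035 0 0 0 0.0698 0;-0.0099 -0.00035 0 0 0 0.0698 0;-0.0099 -0.00035 0 0 0 0.0698 0;-0.0099 -0.00035 0 0 0 0.0698 0;-0.0099 -0.00035 0 0 0 0.0698 0;-0.0099 -0.00035 0 0 0 0.0698 0;-0.0099 -0.00035 0 0 0 0.0698 0;-0.0075 -0.0002 0 0 0 0.0524 0;-0.005 -0.0001 0 0 0 0.035 0;-0.0025 0 0 0 0 0.0175 0'
python3 - <<'E'
from h import *
s=r.get_state();print(s['contact_force'],s['joints'].round(1)); t=s['tcp_pos'][:2]-[.566,.032]; print(np.hypot(*t),np.degrees(np.arctan2(t[1],t[0]))); snap('wrist','w4.png'); snap('scene','s4.png');
E
```

```text
time_s: 6.98
tcp_pos: [0.4468, -0.0441, 0.0767]
eef_rot: [-179.9, -0.0, -57.3]
contact_force: [0.2, -0.4, 0.4]
gripper_width: 0.0007
[ 0.24831061 -0.42114511  0.37650761] [ 19.7   8.5 -38.5   0.  -42.9  13. ]
0.14143352268749013 -147.43545862599967
```

View pics/s4.png

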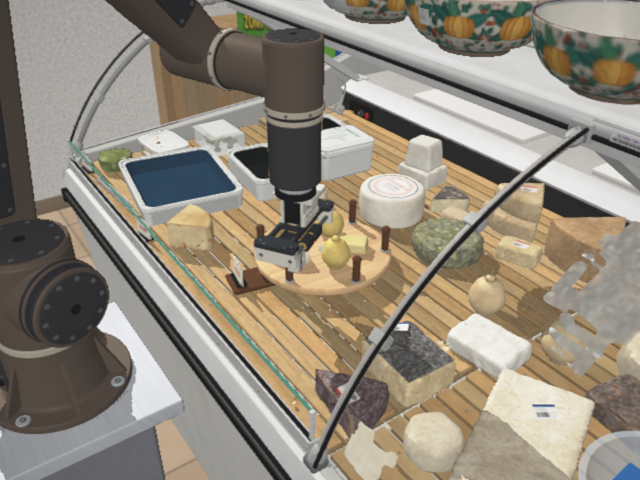

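View pics/w4.png

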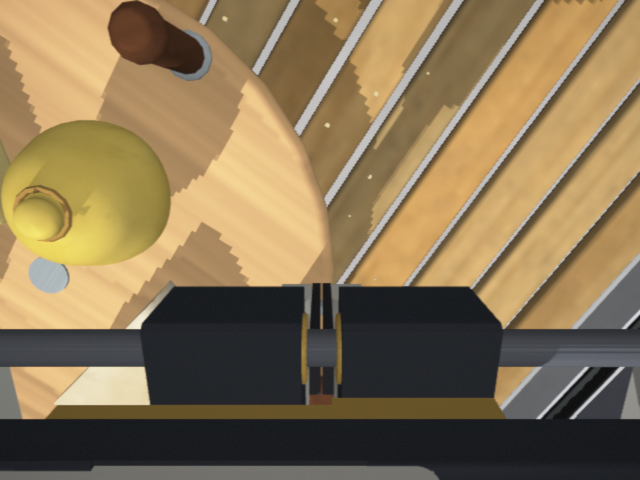

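The pear travels with the board and the pushed peg is now near -156°. I'll push about 75° more.

```bash
python3 -m inch '-0.005 -0.0001 0 0 0 0.035 0;-0.0075 -0.0002 0 0 0 0.0524 0;-0.0099 -0.00035 0 0 0 0.0698 0;-0.0099 -0.00035 0 0 0 0.0698 0;-0.0099 -0.00035 0 0 0 0.0698 0;-0.0099 -0.00035 0 0 0 0.0698 0;-0.0099 -0.00035 0 0 0 0.0698 0;-0.0099 -0.00035 0 0 0 0.0698 0;-0.0099 -0.00035 0 0 0 0.0698 0;-0.0099 -0.00035 0 0 0 0.0698 0;-0.0075 -0.0002 0 0 0 0.0524 0'
python3 - <<'E'
from h import *
s=r.get_state();print(s['contact_force'],s['joints'].round(1)); t=s['tcp_pos'][:2]-[.566,.032]; print(np.hypot(*t),np.degrees(np.arctan2(t[1],t[0]))); 
E
python3 -m inch '-0.0099 -0.00035 0 0 0 0.0698 0;-0.0099 -0.00035 0 0 0 0.0698 0;-0.0099 -0.00035 0 0 0 0.0698 0;-0.0099 -0.00035 0 0 0 0.0698 0;-0.0099 -0.00035 0 0 0 0.0698 0;-0.0099 -0.00035 0 0 0 0.0698 0;-0.0075 -0.0002 0 0 0 0.0524 0;-0.005 -0.0001 0 0 0 0.035 0;-0.0025 0 0 0 0 0.0175 0;0 0 0 0 0 0 0'
python3 - <<'E'
from h import *
s=r.get_state();print(s['contact_force'],s['joints'].round(1)); t=s['tcp_pos'][:2]-[.566,.032]; print(np.hypot(*t),np.degrees(np.arctan2(t[1],t[0]))); 
snap('wrist','w5.png'); snap('scene','s5.png');snap('top','t5.png')
E
```

```text
time_s: 8.0
tcp_pos: [0.4251, 0.0507, 0.0759]
eef_rot: [-180.0, 0.0, -97.4]
contact_force: [-1.8, -2.1, 0.8]
gripper_width: 0.0004
[-1.82786061 -2.11782486  0.84105086] [ 33.4   6.7 -40.9   0.  -42.4 -40.8]
0.14214237467198185 172.44807253343117
time_s: 8.83
tcp_pos: [0.4534, 0.1187, 0.0757]
eef_rot: [-180.0, 0.0, -127.2]
contact_force: [-0.8, -0.2, -0.4]
gripper_width: 0.0003
[-0.84437088 -0.19383951 -0.36597764] [ 38.8  10.4 -36.2   0.  -43.4 -76.1]
0.14214446765294697 142.4133293138299
```

View pics/s5.png

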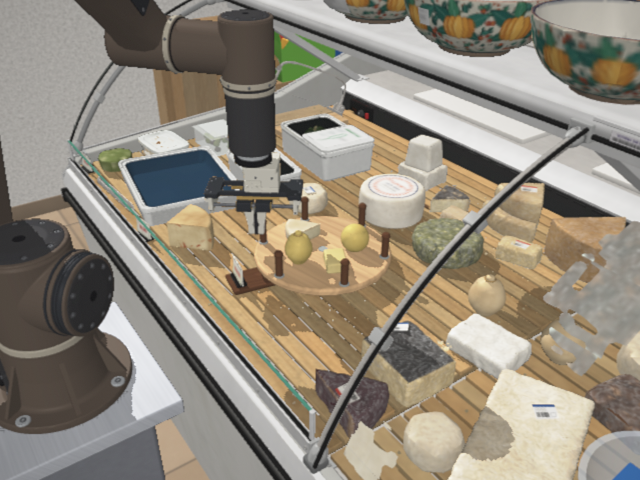

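View pics/w5.png

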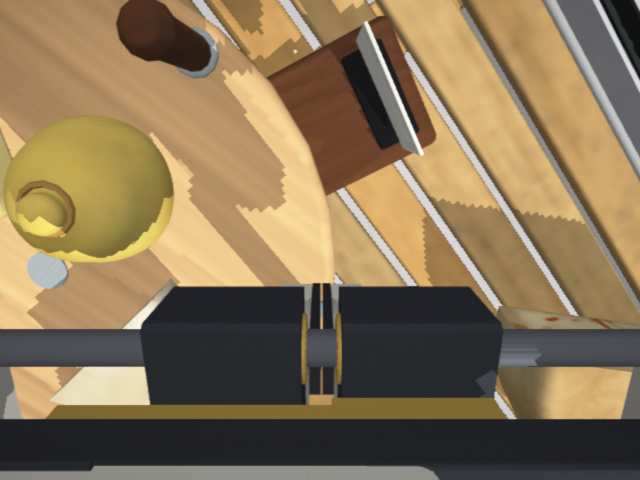

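View pics/t5.png

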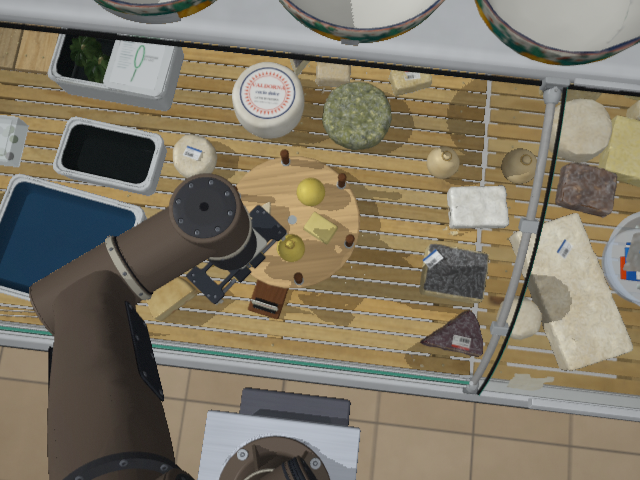

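```bash
python3 - <<'E'
import cv2
a=cv2.imread('pics/t5.png')[140:320,200:400]; cv2.imwrite('pics/ctop5.png',cv2.resize(a,None,fx=3.33,fy=3.33,interpolation=cv2.INTER_CUBIC))
E
cat > pos.py <<'E'
from h import *
c=np.array([.566,.032])
def rep(n,x):
    d=x[:2]-c; th=np.radians(170.2); f=np.array([np.cos(th),np.sin(th)]); 
    print(n,x.round(4),'ang',np.degrees(np.arctan2(d[1],d[0])).round(1),'r',np.hypot(*d).round(4),'lateral',round(float(f[0]*d[1]-f[1]*d[0]),4))
E
python3 - <<'E'
from pos import *
p=r.camera_params('wrist'); rep('knob w',atz(p,(42,215),.108)); print('hub',atz(p,(47,270),.039)); rep('tag top',(atz(p,(365,27),.056)+atz(p,(420,153),.056))/2); rep('peg',atz(p,(200,52),.038))
E
```

```text
knob w [0.4959 0.0265 0.108 ] ang -175.6 r 0.0704 lateral 0.0173
hub [0.5640696  0.03142775 0.039     ]
tag top [0.3779 0.0668 0.056 ] ang 169.5 r 0.1913 lateral -0.0023
peg [0.4334 0.0021 0.038 ] ang -167.3 r 0.1359 lateral 0.052
```

View pics/ctop5.png

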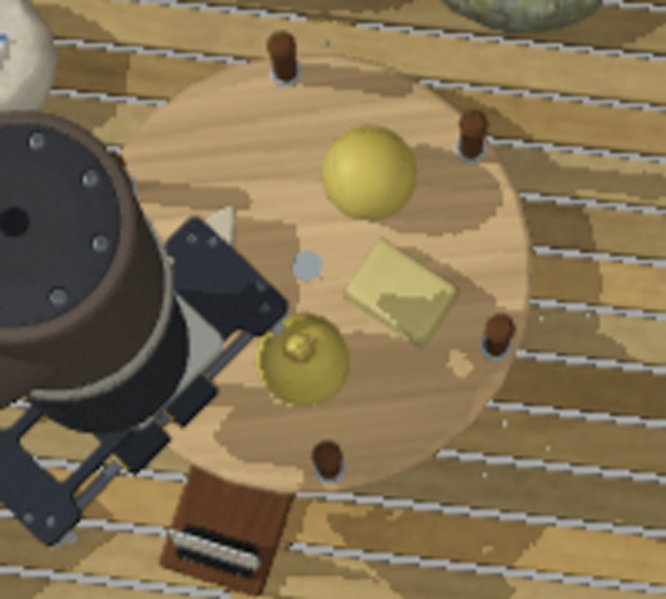

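```bash
python3 - <<'E'
from pos import *
p=r.camera_params('top'); s=3.33
f=lambda a,z:atz(p,[200+a[0]/s,140+a[1]/s],z)
rep('knob',f((298,345),.108)); rep('body',f((304,358),.066))
for a in [(285,75),(471,150),(497,350),(329,474)]: rep('peg',f(a,.038))
rep('tag',(f((172,533),.056)+f((258,567),.056))/2)
E
```

```text
knob [0.4999 0.0265 0.108 ] ang -175.3 r 0.0663 lateral 0.0166
body [0.5004 0.0246 0.066 ] ang -173.6 r 0.066 lateral 0.0184
peg [0.6931 0.0624 0.038 ] ang 13.5 r 0.1307 lateral -0.0516
peg [ 0.6561 -0.0649  0.038 ] ang -47.1 r 0.1323 lateral 0.0801
peg [ 0.5253 -0.0956  0.038 ] ang -107.7 r 0.134 lateral 0.1327
peg [0.4335 0.0015 0.038 ] ang -167.0 r 0.1359 lateral 0.0526
tag [0.3761 0.0649 0.056 ] ang 170.2 r 0.1927 lateral -0.0001
```

The pear is at about -175° in both views, with a lateral offset of about 17 mm. The tag is at 170°, so it needs about 14.5° more clockwise.

```bash
python3 -m inch '-0.005 -0.0001 0 0 0 0.035 0;-0.0075 -0.0002 0 0 0 0.0524 0;-0.0075 -0.0002 0 0 0 0.0524 0;-0.005 -0.0001 0 0 0 0.035 0;-0.005 -0.0001 0 0 0 0.035 0;-0.004 -0.0001 0 0 0 0.028 0;-0.0025 0 0 0 0 0.0175 0;0 0 0 0 0 0 0;0 0 0 0 0 0 0'
python3 -m inch '0.005 0.0001 0 0 0 -0.035 0;0.01 0.0004 0 0 0 -0.07 0;0 0 0 0 0 0 0'
python3 - <<'E'
from h import *
import cv2
s=r.get_state();print(s['contact_force']); snap('wrist','w6.png'); snap('top','t6.png')
a=cv2.imread('pics/t6.png')[140:320,200:400]; cv2.imwrite('pics/ctop6.png',cv2.resize(a,None,fx=3.33,fy=3.33,interpolation=cv2.INTER_CUBIC))
E
```

```text
time_s: 9.73
tcp_pos: [0.4784, 0.1442, 0.0756]
eef_rot: [180.0, 0.0, -141.8]
contact_force: [0.1, -0.4, -0.2]
gripper_width: 0.0008
time_s: 9.98
tcp_pos: [0.4651, 0.1341, 0.0755]
eef_rot: [180.0, -0.0, -135.7]
contact_force: [0.0, 0.8, -0.1]
gripper_width: 0.0006
[ 0.02267198  0.80145396 -0.07086325]
```

View pics/ctop6.png

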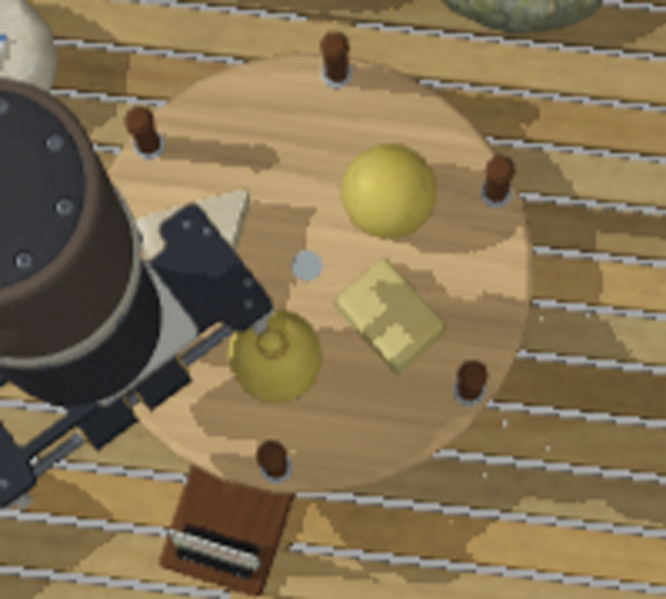

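View pics/w6.png

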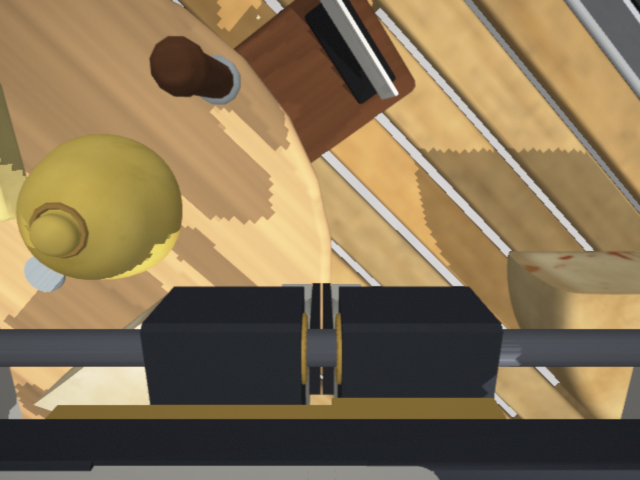

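```bash
python3 - <<'E'
from pos import *
p=r.camera_params('top'); s=3.33
f=lambda a,z:atz(p,[200+a[0]/s,140+a[1]/s],z)
rep('knob',f((272,341),.108)); rep('body',f((276,356),.066))
for a in [(336,75),(497,195),(470,393),(275,474)]: rep('peg',f(a,.038))
p=r.camera_params('wrist');rep('knob w',atz(p,(57,229),.108))
E
```

```text
knob [0.5005 0.0424 0.108 ] ang 170.9 r 0.0663 lateral 0.0009
body [0.4997 0.0422 0.066 ] ang 171.3 r 0.0671 lateral 0.0013
peg [0.697 0.029 0.038] ang -1.3 r 0.131 lateral -0.0194
peg [ 0.6277 -0.0849  0.038 ] ang -62.2 r 0.1322 lateral 0.1047
peg [ 0.4955 -0.0814  0.038 ] ang -121.9 r 0.1336 lateral 0.1238
peg [0.4296 0.0353 0.038 ] ang 178.6 r 0.1364 lateral 0.0199
knob w [0.496 0.044 0.108] ang 170.3 r 0.071 lateral 0.0001
```

The pear is within about 1 mm of the line to the tag. I'll retract straight up and check again.

```bash
python3 -m inch '0 0 -0.01 0 0 0 0;0 0 -0.025 0 0 0 0;0 0 -0.03 0 0 0 0;0 0 -0.03 0 0 0 0;0 0 -0.03 0 0 0 0;0 0 -0.03 0 0 0 0;0 0.03 0 0 0 0 0;0 0.03 0 0 0 0 0;0 0.03 0 0 0 0 0;0 0.03 0 0 0 0 0;0 0 0 0 0 0 0;0 0 0 0 0 0 0'
python3 - <<'E'
from h import *
import cv2
s=r.get_state();print(s['tcp_pos']); snap('scene','s7.png'); snap('top','t7.png')
a=cv2.imread('pics/t7.png')[140:320,200:400]; cv2.imwrite('pics/ctop7.png',cv2.resize(a,None,fx=3.33,fy=3.33,interpolation=cv2.INTER_CUBIC))
E
```

```text
time_s: 11.08
tcp_pos: [0.3824, 0.2226, 0.2311]
eef_rot: [180.0, 0.1, -135.8]
contact_force: [1.5, 1.0, 0.3]
gripper_width: 0.0006
[0.38241911 0.22263769 0.23108609]
```

View pics/ctop7.png

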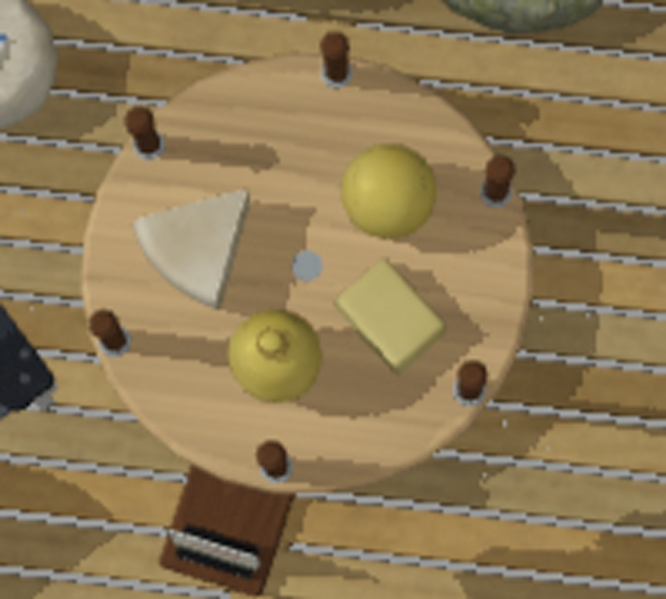

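View pics/s7.png

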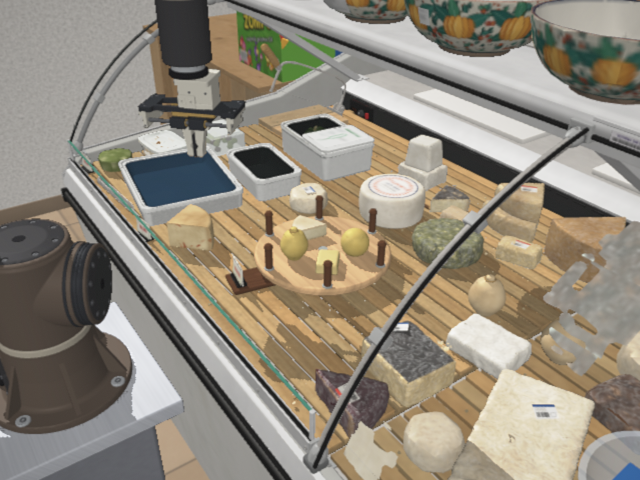

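The retract left the pear unmoved, with its knob at ctop (272,342). All four cheeses are on the board, the deck cheeses are in place and the robot is clear. I'm handing it in.

```bash
python3 -c "
from plant import r
print(r.close_job(), r.get_state()['time_s'])"
```

```text
the job is handed in; nothing more can be done
the job is handed in; nothing more can be done
```

The pear cheese now stands squarely behind the price tag, and I've handed the job in; no verdict was reported. I kept the fingers shut and pushed one peg along an arc, turning the board about 144° clockwise. Then I backed off and lifted clear, finishing at about 11 s.

- **Pear position:** before retracting, the top and wrist cameras both put it within about 1 mm of the line to the tag (limit 14 mm). It was 66–71 mm in front of the axis; the two cameras differ by about 4 mm there. I compared the pictures by eye after retracting and saw no change.
- **Other cheeses:** the last pictures show all four cheeses still on the board, the deck cheeses where they were, and the robot clear of everything.
- **Forces:** readings between moves never went above about 3 N, but I did not see what happened during each move.
- **Disagreement:** the pear came up about 3° short of what I expected after the main sweep. I corrected this with a final 14.5° push.

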